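# Fetch the white pot from behind the red and blue ones

## Task

The white-lidded pot at the back of the aluminium bay is wanted on the black sample stage, but the red-lidded and blue-lidded pots hem it in: first set both of them aside, each centred on the coaster of its own colour, and leave the white pot in place meanwhile. With both parked there, stand the white pot in the centre of the black stage; then put the red and blue pots back in the bay, each on the very spot where it stood at first. Keep the pots upright all the time and leave the filter case and the amber vial undisturbed.

Things in the scene. Friction and masses are not known exactly. Their poses are not given: they have to be found in the camera images.
- red_pot_center (a point): Screw-lid pot, white round body with a ribbed red lid, 54 mm across the lid (body 50 mm), 56 mm tall, about 120 g; this point is its centre, half-way up; z along its axis. At the start it stands on the bay as one of the two front pots; which of the red-lidded and blue-lidded pots is left and which is right varies
- blue_pot_center (a point): Screw-lid pot, white round body with a ribbed blue lid, 48 mm across the lid (body 44 mm), 50 mm tall, about 120 g; this point is its centre, half-way up; z along its axis. At the start it stands on the bay as one of the two front pots; which of the red-lidded and blue-lidded pots is left and which is right varies
- white_pot_center (a point): Screw-lid pot, white round body with a ribbed white lid, 42 mm across the lid (body 38 mm), 45 mm tall, about 60 g; this point is its centre, half-way up; z along its axis. At the start it stands on the bay at the back, in the middle, about 6 to 9 mm from either front pot
- bay: Fixed aluminium plate 105 (x) by 160 (y) mm, 6 mm thick, black rubber inlay; pots stand on its top. Origin: centre of its underside, on the table; z up, -x its open front. A back rail at x +46 to +52 mm rises to 36 mm above the table. In its frame the front pots start near x -20, y +45 and -45 mm (grasp across x), the white pot near x +10, y 0 (grasp across y, once the others are gone)
- coaster_red: Flat round red coaster, 66 mm across, 4 mm thick, fixed; origin at the centre of its underside (on the table top, z = 0), z up, so its top is 4 mm above
- coaster_blue: Flat round blue coaster, 66 mm across, 4 mm thick, fixed; origin at the centre of its underside (on the table top, z = 0), z up, so its top is 4 mm above
- stage: Round black sample stage, 68 mm across at its steel foot, flat top 62 mm across with a thin white centring ring; 12 mm high, fixed; origin at the centre of its underside (on the table top), z up, so its top is 12 mm above
- filter_case_center (a point): Small flat white case, 52 x 70 mm, 18 mm high, lying on the table in front of the bay, loose; a bystander to be left where it is. This point is its centre, half-way up
- amber_vial_center (a point): Amber vial with a blue cap, 25 mm across, 52 mm tall, standing behind the bay, loose; a bystander to be left where it is. This point is its centre, half-way up
There are look-alikes about, which are no part of the job. Leave any yellow look-alike of the part that bears red_pot_center alone.

How it is judged:
By the outcome, as a careful person would: the job done as asked, in the order asked, and still so for the second after the job is handed in, with the robot touching nothing.
It also fails if it takes over 120 s, if anything falls off the work surface, if the arm or the gripper's body presses on something with over 40 N, if the wrist force passes 120 N, or if a joint passes its speed limit or range.

## Robot

A 7-joint arm with a two-finger parallel gripper is mounted at the origin on a cart in front of the work surface, level with it; the furniture and walls round the work are solid. World frame = base frame: x ahead of the robot, y to its left, z up, the work surface at z = 0. Lengths are in m, angles in rad, forces in N, time in s.
With the tool pointing down it reaches from about 0.4 to 0.85 m from the base axis. Payload 6.9 kg.
Tool frame: the origin (TCP) lies midway between the tips of the shut fingers; the grasp point (between the pads) lies behind it (ctrl.pinch_z is the z of the grasp point in the tool frame, in m); z points along the fingers, y is the line along which they close (so a half turn about z gives the same grasp; the last joint's range is limited). The gripper opens to 85 mm and grips with 20 to 120 N. Pads are 22 mm wide; open, the fingers measure 114 mm over their backs; the gripper's body (76 mm by 85 mm) begins 54 mm behind the grasp point. The pads swing forward as they close: fully open they stand 13 mm farther back than shut.
Start: joints at [1.44, 0.507, -0.238, 1.5, 0.126, 1.149, -0.155], TCP at [0.146, -0.608, 0.231] pointing down, gripper open.
Joint ranges: [-3.08, 3.08], [-0.24, 2.05], [-1.43, 1.35], [0, 2.5], [-1.52, 4.66], [0.17, 1.96], [-2.89, 2.89]. Speed limits (rad/s): [2.39, 2.39, 3.14, 3.14, 3.14, 3.14, 3.14].

## Interface

Orientations are given as a unit quaternion [w, x, y, z].
In Python, from station import ctrl, get_state, vision, ticket, models gives the robot as it stands. Calls block until the motion is done:
- ctrl.movep(position, orientation): joint-space move of the TCP to a pose.
- ctrl.movel(position, frame=None, max_speed=0.15): straight line of the TCP; frame=None keeps the orientation; max_speed is the mean speed in m/s.
- ctrl.set_joints(angles): joint-space move.
- ctrl.ungrasp() and ctrl.close_gripper(force=None): open the fingers fully, or close them until they stop; force is the grip in N (None keeps the last).
- ctrl.pause(seconds).
- ctrl.ik(position, orientation): joint angles nearest the present ones, or None.
- get_state(): the state.
- vision.grab_frame(name): name is "scene" or "top"; returns (picture, depth): 420x560x3 uint8, blue, green, red; 420x560 float32, m along the optical axis (not along the pixel's ray), 0 where there is no reading.
- vision.camera_info(name): a dict with "mtx" (3x3 intrinsics, pixels), "R" (3x3) and "t" (3): a world point X has camera coordinates R X + t. Camera axes: x right, y down, z forward; pixel columns grow to the right and rows downward; lengths in m; the calibration is good to about 2 mm. A picture is of the moment at which its call begins. camera_info takes no time and is no camera call.
A pose or a line that the arm cannot do raises ctrl.Unreachable and nothing moves.
- ticket.close_job(): hands the job in; it is judged then, once.
Trained networks look in the newest picture that a camera, given by its name, has taken for a name from the list of things; names that differ only in an ending like _2 or _b are one class to them, and where a whole thing is asked for, a point or a joint stands for the part that bears it (a point fixed in the world has none). Each returns a list of dicts, best first, with "p" (0 to 1); they miss things now and then, are a little off and sometimes report something else, mostly with a low value. They report only what shows in the picture. A call takes as long as a camera call. They do not tell look-alikes from the thing itself.
- models.recognise(camera, target): "point" ([column, row] in pixels, amid what is visible of it).
- models.masks_of(camera, target): "mask" (420x560 bool, what is visible of it) and "point" ([column, row] in pixels, amid what is visible of it).
The state is a dict: "time": time; "qpos": joint angles; "qd": joint speeds; "tau": joint torques, N m; "tcp_pos": TCP position; "eef_rot": TCP orientation; "contact_force": force on the tool from outside, world axes, zero at the start; "wrist_torque": the same for the moment, N m; "width": finger opening in m; "gripper_force": force on a finger pad.
Only numpy, scipy, OpenCV 4.12 (cv2) and the standard library are available. Lean on these libraries where they do the work, as an engineer would, in place of code of your own. Each camera call takes 0.05 s, during which the arm holds its last target. There are 200 camera calls.

## Working session

There is one attempt and no reset: what is moved stays moved. The work goes in short steps, each a Python script; the robot and the scene stay as the last script left them, time stands still between calls to the robot, and variables do not carry over. Pictures are saved under pics/ and viewed, at most 14 in all, crops included, and the job is handed in when it is done.

```bash
ls; mkdir -p pics; cat > h.py <<'E'
import numpy as np, cv2
from station import ctrl, get_state, vision, ticket, models
def world(cam,D):
    c=vision.camera_info(cam); K=np.array(c["mtx"]);R=np.array(c["R"]);t=np.array(c["t"])
    v,u=np.mgrid[:D.shape[0],:D.shape[1]]
    P=np.stack([(u-K[0,2])/K[0,0]*D,(v-K[1,2])/K[1,1]*D,D],-1)
    return (P-t)@R   # R^T (P-t)
E
python3 - <<'E'
from h import *
for c in("scene","top"):
    I,D=vision.grab_frame(c); cv2.imwrite(f"pics/{c}0.png",I); W=world(c,D); np.save(c+"W.npy",W); np.save(c+"I.npy",I)
    i=vision.camera_info(c); print(c,-np.array(i["R"]).T@np.array(i["t"]),np.array(i["R"])[2])
    for n in "red_pot_center blue_pot_center white_pot_center bay coaster_red coaster_blue stage filter_case_center amber_vial_center".split():
        for d in models.masks_of(c,n)[:3]:
            m=d["mask"]&(D>0); w=W[m]
            if len(w): print(n,round(d["p"],2),np.round(d["point"]),len(w),np.round(np.percentile(w,[2,50,98],axis=0),3).tolist())
print(get_state(),ctrl.pinch_z)
E
```

```text
pics
scene [-0.20328081  0.29228548  0.99134937] [ 0.5941356  -0.2788794  -0.75447277]
red_pot_center 0.66 [195. 316.] 399 [[0.311, 0.286, 0.007], [0.326, 0.308, 0.053], [0.358, 0.331, 0.058]]
red_pot_center 0.58 [302. 208.] 121 [[0.424, -0.139, 0.023], [0.531, -0.123, 0.06], [0.56, -0.052, 0.2]]
blue_pot_center 0.45 [322. 204.] 234 [[0.51, -0.229, 0.004], [0.524, -0.2, 0.05], [0.557, -0.183, 0.058]]
white_pot_center 0.7 [308. 201.] 115 [[0.545, -0.178, 0.014], [0.556, -0.161, 0.049], [0.58, -0.144, 0.052]]
bay 0.83 [311. 209.] 488 [[0.501, -0.239, 0.0], [0.544, -0.181, 0.006], [0.606, -0.119, 0.042]]
coaster_red 0.74 [372. 192.] 157 [[0.501, -0.431, -0.002], [0.529, -0.403, 0.002], [0.556, -0.376, 0.007]]
coaster_blue 0.65 [356. 213.] 224 [[0.447, -0.325, -0.003], [0.475, -0.295, 0.003], [0.506, -0.265, 0.007]]
stage 0.77 [339. 187.] 217 [[0.558, -0.34, -0.002], [0.585, -0.308, 0.009], [0.616, -0.281, 0.014]]
filter_case_center 0.54 [319. 244.] 306 [[0.385, -0.155, 0.002], [0.408, -0.123, 0.016], [0.44, -0.09, 0.02]]
top [ 0.33233356 -0.05747416  1.30003705] [ 0.13949506  0.00599759
[... 1095 characters left out ...]
s': array([ 1.44053111,  0.50750018, -0.23758388,  1.50021366,  0.12569313,
        1.14886049, -0.15481111]), 'qd': array([-0.00030397, -0.00139279,  0.00053828,  0.00063969, -0.00150315,
       -0.00043017,  0.00079144]), 'tau': array([-5.30210000e-04, -6.20373058e+01, -2.18497977e+00, -2.49963659e+01,
        1.39811629e-02,  2.45371768e-03,  1.90156175e-05]), 'tcp_pos': array([ 0.14596178, -0.60771286,  0.23126957]), 'eef_rot': array([-3.64796385e-06,  9.93062838e-01,  1.17584859e-01,  6.03091322e-06]), 'contact_force': array([ 0.23031959, -0.3465454 , -0.50177121]), 'wrist_torque': array([-0.02427927, -0.02141861,  0.04297839]), 'gripper_force': 0.0, 'width': 0.0853610716739578} -0.0187
```

View pics/scene0.png

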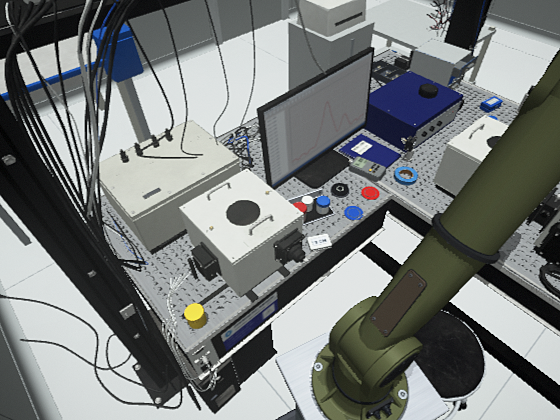

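View pics/top0.png

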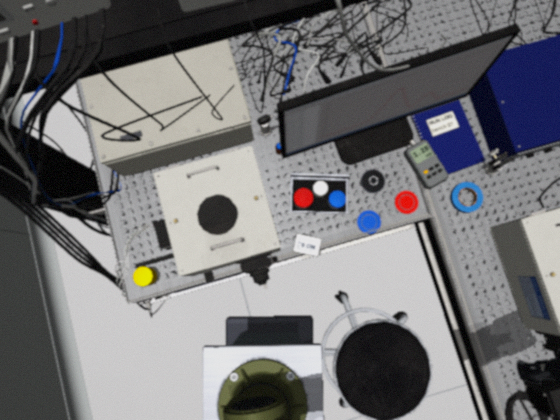

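The top view shows the bay near (320,195): red pot at (303,198) on the left, blue at (338,199) on the right, white at (320,188) at the back. The stage is at (372,181), the blue coaster at (368,221) and the red coaster at (406,203). The yellow look-alike stands far off at (144,275). Next I'll refine the centres and map the obstacles.

```bash
python3 - <<'E'
from h import *
W=np.load("topW.npy"); I=np.load("topI.npy")
hsv=cv2.cvtColor(I,cv2.COLOR_BGR2HSV); h,s,v=[hsv[...,k].astype(int) for k in range(3)]
red=((h<8)|(h>172))&(s>120)&(v>80); blue=(h>100)&(h<125)&(s>110)&(v>70)
ok=np.isfinite(W).all(-1)&(W[...,2]>-0.05)
X,Y,Z=W[...,0],W[...,1],W[...,2]
c=vision.camera_info("top");K=np.array(c["mtx"]);R=np.array(c["R"]);t=np.array(c["t"]);C=-R.T@t
def plane(m,z):
    vv,uu=np.nonzero(m); d=(np.linalg.inv(K)@np.stack([uu,vv,np.ones(len(uu))])).T@R
    return C+d*((z-C[2])/d[:,2])[:,None]
def rep(n,m,z):
    k,l,st,ce=cv2.connectedComponentsWithStats(m.astype(np.uint8)); b=1+np.argmax(st[1:,4]); m=l==b
    P=plane(m,z)[:,:2].astype(np.float32); cc,r=cv2.minEnclosingCircle(P)
    print(n,m.sum(),"cent",P.mean(0).round(4),"circ",np.round(cc,4),round(r,4),"zmed",np.median(Z[m&ok]).round(4), "bbox mid",((P.min(0)+P.max(0))/2).round(4),(P.max(0)-P.min(0)).round(4))
def near(x,y,r): return (np.hypot(X-x,Y-y)<r)&ok
rep("red",red&near(.534,-.117,.045),.062); rep("blue",blue&near(.531,-.207,.045),.056)
rep("white",near(.562,-.164,.03)&(Z>.035)&(v>120)&(s<60),.051)
rep("cred",red&near(.528,-.406,.05),.004); rep("cblue",blue&near(.476,-.299,.05),.004)
d=models.masks_of("top","stage")[0]["mask"] if False else near(.588,-.314,.05)&(Z>.006)
rep("stage",d,.012)
# rail yaw
m=ok&(abs(X-.59)<.04)&(abs(Y+.165)<.09)&(Z>.026)&(Z<.045)&(X>.585); P=W[m]
print("rail",len(P),np.polyfit(P[:,1],P[:,0],1),P.min(0),P.max(0))
# height map 2cm cells over area
for x in np.arange(.80,.34,-.03):
    print(f"{x:.2f}",*[ (lambda q: f"{1000*q.max():4.0f}" if len(q) else "   .")(Z[ok&(abs(X-x)<.015)&(abs(Y-y)<.015)]) for y in np.arange(0.05,-.5,-.03)])
cr=I[100:280,230:450]; cv2.imwrite("pics/crop1.png",cv2.resize(cr,None,fx=3.6,fy=3.3,interpolation=cv2.INTER_CUBIC))
E
```

```text
red 346 cent [ 0.5363 -0.1166] circ [ 0.5359 -0.1167] 0.0282 zmed 0.0602 bbox mid [ 0.537  -0.1168] [0.054  0.0535]
blue 270 cent [ 0.5319 -0.2065] circ [ 0.5318 -0.2071] 0.0255 zmed 0.0537 bbox mid [ 0.531  -0.2061] [0.0487 0.0458]
white 180 cent [ 0.5629 -0.1642] circ [ 0.5636 -0.1639] 0.0209 zmed 0.0492 bbox mid [ 0.5637 -0.1636] [0.041  0.0378]
cred 426 cent [ 0.5276 -0.4044] circ [ 0.5279 -0.4043] 0.0327 zmed 0.0029 bbox mid [ 0.5273 -0.4043] [0.062  0.0617]
cblue 425 cent [ 0.475  -0.2983] circ [ 0.474  -0.2988] 0.0331 zmed 0.0028 bbox mid [ 0.4747 -0.2983] [0.064  0.0636]
stage 389 cent [ 0.5885 -0.3149] circ [ 0.5876 -0.3135] 0.0345 zmed 0.0107 bbox mid [ 0.5881 -0.3155] [0.0651 0.0643]
rail 157 [0.04870468 0.61151144] [ 0.59567324 -0.2459803   0.02610432] [ 0.60897769 -0.08701345  0.04075752]
0.80  209  201    6    4    .    .    .    .    .    .    .    .    .    .  374  374  376  376  375
0.77  251  232    3    4    .    .    .    .    .    .    .  375  378  377  376  376  374  247  118
0.74  264  236  272  114    1    .    .    .  374  376  376  429  408  375  240   98   
[... 612 characters left out ...]

0.53  209  207  214  196    7   66   67   46   62   62   10    9    5    6    7    9    9   14   12
0.50  212  208  214  208    7   67   63   12   57   57    8    9    9    6    6    7    6    9   13
0.47  212  211  207  208    4    6    5    5    5    4    8   13    9    8    8   10    9    5   13
0.44  211  208  207  207    5   24   24   21    6   12    9    8    8    7    .    .    .    .   11
0.41  233  230  209  207  200   22   25   23   12    8    2    .    .    .    .    .    .    .    7
0.38  208  208  209  205    9   20   22   22    .    .    .    .    .    .    .    .    .    .    3
0.35  170  174  171  168    .    .    .    .    .    .    .    .    .    .    .    .    .    .    .
```

View pics/crop1.png

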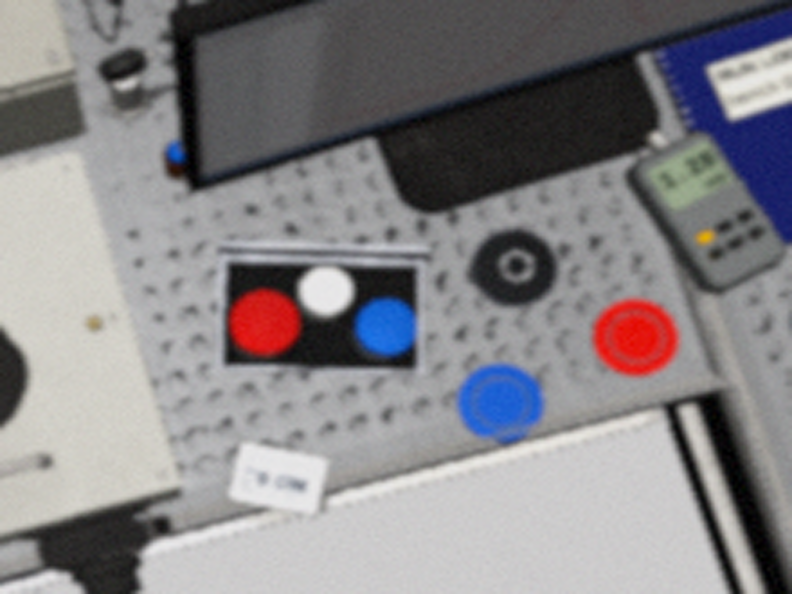

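Everything is consistent: the bay is turned by about −2.8° with its centre near (0.554, −0.163), and the lid sizes match. The amber vial is at (279,148), beside the monitor and well clear. I'll check the IK and the instrument edge, then go for the red pot.

```bash
cat >> h.py <<'E'
YAW=-0.0487
def q(fd): # tool down, fingers closing along world angle fd
    a=(fd+np.pi/2)/2; return np.array([0,np.cos(a),np.sin(a),0])
QX=q(YAW); QX2=q(YAW-np.pi); QY=q(YAW-np.pi/2); QY2=q(YAW+np.pi/2)
RED=np.array([.5363,-.1167]); BLUE=np.array([.5318,-.2066]); WHITE=np.array([.5634,-.1640])
CR=np.array([.5276,-.4043]); CB=np.array([.4746,-.2984]); ST=np.array([.5882,-.3148])
def go(xy,z,v=.25): ctrl.movel(np.array([*xy,z]),max_speed=v)
def st(n=""):
    s=get_state(); print(n,"t",round(s["time"],1),"tcp",s["tcp_pos"].round(4),"F",s["contact_force"].round(1),"w",round(s["width"],4),"g",round(s["gripper_force"],1))
E
python3 - <<'E'
from h import *
W=np.load("topW.npy");X,Y,Z=W[...,0],W[...,1],W[...,2]
for x in (.44,.48,.52,.56,.6): m=(abs(X-x)<.02)&(Z>.12)&(Z<.25)&(abs(Y)<.2); print(x,Y[m].min().round(3))
for n,Q in (("QX",QX),("QX2",QX2),("QY",QY),("QY2",QY2)):
  for p in (RED,CR,WHITE,ST,CB):
    r=ctrl.ik(np.array([*p,.16]),Q); print(n,None if r is None else np.round(r,2))
E
```

```text
0.44 -0.05
0.48 -0.039
0.52 -0.027
0.56 -0.016
0.6 -0.007
QX [ 0.66  0.54 -0.76  1.8   0.44  0.98 -0.33]
QX [ 0.93  0.67 -0.56  1.48  0.38  1.1   0.25]
QX [ 0.7   0.59 -0.75  1.7   0.46  1.03 -0.25]
QX [ 0.78  0.68 -0.59  1.47  0.4   1.11  0.07]
QX [ 0.92  0.53 -0.63  1.77  0.37  0.96  0.1 ]
QX2 [-0.48  0.72  1.15  1.82 -0.74  1.11 -2.25]
QX2 [ 0.51  0.63  0.19  1.49 -0.13  1.04 -2.46]
QX2 [-0.37  0.78  1.15  1.72 -0.77  1.17 -2.2 ]
QX2 [ 0.36  0.63  0.16  1.48 -0.11  1.04 -2.64]
QX2 [ 0.43  0.48  0.14  1.78 -0.08  0.89 -2.59]
QY [ 0.44  0.48 -0.41  1.8   0.23  0.91 -1.69]
QY [ 0.73  0.62 -0.2   1.48  0.14  1.05 -1.12]
QY [ 0.48  0.53 -0.37  1.7   0.22  0.95 -1.6 ]
QY [ 0.59  0.63 -0.24  1.48  0.16  1.05 -1.31]
QY [ 0.7   0.48 -0.27  1.77  0.16  0.91 -1.26]
QY2 [ 0.78  0.61 -0.98  1.8   0.58  1.05  1.1 ]
QY2 [ 1.11  0.77 -0.94  1.48  0.64  1.22  1.6 ]
QY2 [ 0.81  0.66 -0.97  1.7   0.6   1.11  1.18]
QY2 [ 0.94  0.77 -0.94  1.47  0.64  1.23  1.44]
QY2 [ 1.1   0.62 -0.95  1.77  0.57  1.06  1.47]
```

```bash
python3 - <<'E'
from h import *
ctrl.movep(np.array([*CB,.2]),QX); st("cb")
go(RED,.17); st("above")
go(RED,.07); st()
go(RED,.026,.1); st("down")
ctrl.close_gripper(40); st("grip")
go(RED,.045,.08); st("up")
I,D=vision.grab_frame("scene"); 
cv2.imwrite("pics/g1.png",cv2.resize(I[140:280,240:420],None,fx=4,fy=4,interpolation=cv2.INTER_CUBIC))
E
```

```text
cb t 2.7 tcp [ 0.4737 -0.3002  0.1999] F [ 0.1 -0.1 -0.3] w 0.0854 g 0.0
above t 3.6 tcp [ 0.5359 -0.1186  0.1699] F [ 0.1 -0.5  0.8] w 0.0857 g 0.0
 t 4.1 tcp [ 0.5365 -0.1177  0.0705] F [-0.1  0.3  0. ] w 0.0855 g 0.0
down t 4.7 tcp [ 0.5368 -0.1166  0.0267] F [ 0.6  0.2 -0. ] w 0.0857 g 0.0
grip t 5.1 tcp [ 0.537  -0.1168  0.027 ] F [-1.1 -0.4  5.9] w 0.053 g 41.0
up t 5.5 tcp [ 0.5366 -0.1168  0.0454] F [ 0.2 -0.9 -0. ] w 0.0527 g 42.1
```

View pics/g1.png

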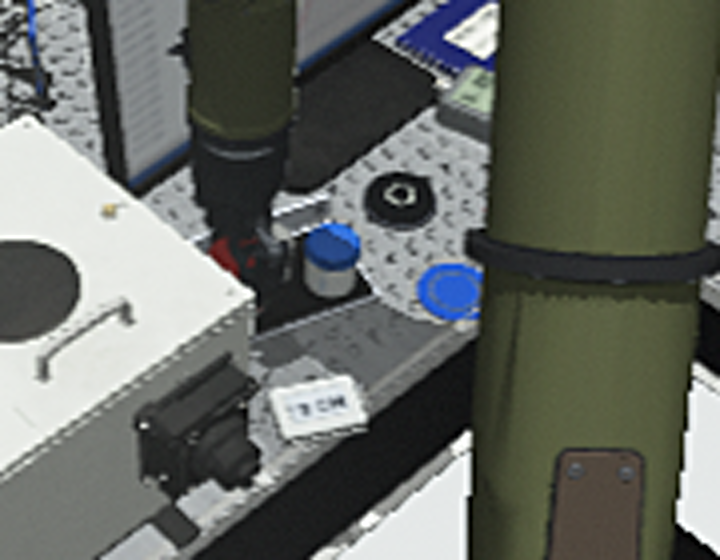

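The red pot is held (width 53 mm) and the blue pot is undisturbed. I'll carry red to its coaster and check how it sits.

```bash
cat >> h.py <<'E'
def plane(m,z,c="top"):
    c=vision.camera_info(c);K=np.array(c["mtx"]);R=np.array(c["R"]);t=np.array(c["t"]);C=-R.T@t
    vv,uu=np.nonzero(m); d=(np.linalg.inv(K)@np.stack([uu,vv,np.ones(len(uu))])).T@R
    return C+d*((z-C[2])/d[:,2])[:,None]
def lid(col,xy,z,r=.045,I=None):
    D=None
    if I is None: I,D=vision.grab_frame("top")
    h,s,v=[cv2.cvtColor(I,cv2.COLOR_BGR2HSV)[...,k].astype(int) for k in range(3)]
    m={"red":((h<8)|(h>172))&(s>120)&(v>80),"blue":(h>100)&(h<125)&(s>110)&(v>70),"white":(v>120)&(s<60)}[col]
    P=plane(np.ones_like(m),z).reshape(*m.shape,3); m&=np.hypot(P[...,0]-xy[0],P[...,1]-xy[1])<r
    if D is not None: m&=world("top",D)[...,2]>z-.016
    k,l,s_,ce=cv2.connectedComponentsWithStats(m.astype(np.uint8)); m=l==1+np.argmax(s_[1:,4])
    p=P[m][:,:2]; cc,rr=cv2.minEnclosingCircle(p.astype(np.float32))
    print(col,m.sum(),"cent",p.mean(0).round(4),"circ",np.round(cc,4),round(rr,4),"bbox",((p.min(0)+p.max(0))/2).round(4)); return I
def carry(a,b,zg,zp,zt=.15):
    go(a,zt); go(b,zt,.25); go(b,zp+.02); go(b,zp,.06); ctrl.pause(.25); st("placed"); ctrl.ungrasp(); st("open"); go(b,zp+.06); go(b,zt)
E
python3 - <<'E'
from h import *
carry(RED,CR,.026,.0248)
I,D=vision.grab_frame("top"); cv2.imwrite("pics/p1.png",cv2.resize(I[100:280,230:450],None,fx=3.6,fy=3.3,interpolation=cv2.INTER_CUBIC))
E
```

```text
placed t 8.7 tcp [ 0.5278 -0.4046  0.0251] F [ 0.4 -0.3  2.2] w 0.0527 g 42.3
open t 9.2 tcp [ 0.5275 -0.4042  0.0246] F [-0.3 -0.2  0.7] w 0.0852 g 0.0
```

View pics/p1.png

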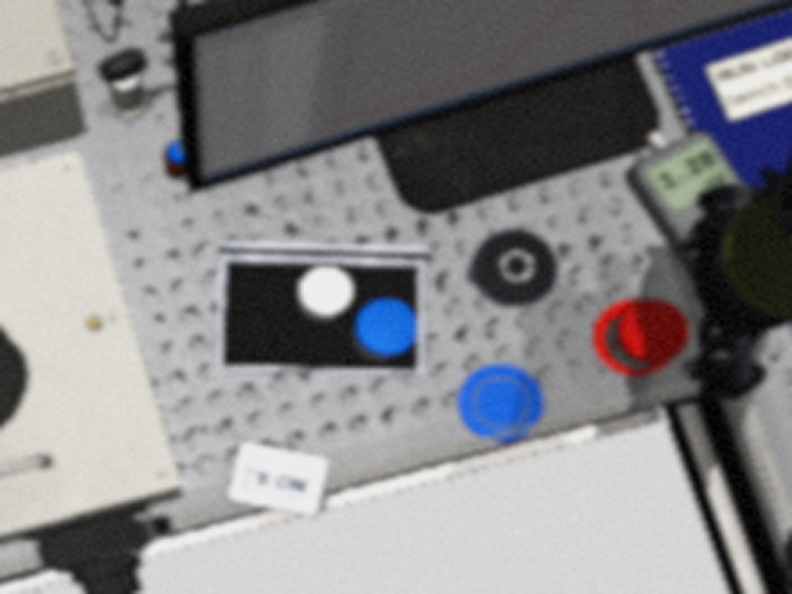

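Red stands on its coaster, and white and blue haven't moved. I'll move the arm clear and measure the robot-to-camera offset on the red lid.

```bash
python3 - <<'E'
from h import *
go([.45,-.25],.17); I=None
lid("red",CR,.060); lid("red",CR,.060)
lid("blue",BLUE,.056);lid("white",WHITE,.051,.035)
E
```

```text
Traceback (most recent call last):
  File "h.py", line 28, in lid
    k,l,s_,ce=cv2.connectedComponentsWithStats(m.astype(np.uint8)); m=l==1+np.argmax(s_[1:,4])
                                                                           ~~~~~~~~~^^^^^^^^^^
ValueError: attempt to get argmax of an empty sequence
```

```bash
python3 - <<'E'
from h import *
st()
I,D=vision.grab_frame("top"); cv2.imwrite("pics/p2.png",I); 
E
```

```text
t 10.9 tcp [ 0.4504 -0.2516  0.1694] F [-0.1 -0.9 -0.1] w 0.0857 g 0.0
```

View pics/p2.png

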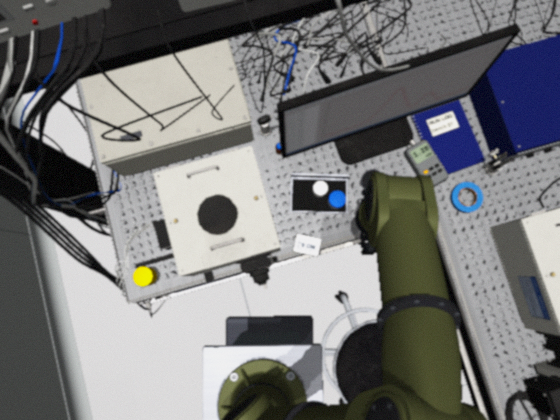

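The forearm hides the coasters in this pose, so I'll swing back to the start pose for a clean look.

```bash
echo 'S0=np.array([1.44,.507,-.238,1.5,.126,1.149,-.155])' >> h.py
python3 - <<'E'
from h import *
go(CB,.2);ctrl.set_joints(S0)
lid("red",CR,.060); lid("red",CR,.060)
lid("blue",BLUE,.056);lid("white",WHITE,.051,.035); st()
E
```

```text
red 305 cent [ 0.524  -0.4023] circ [ 0.5247 -0.4019] 0.0272 bbox [ 0.5239 -0.4018]
red 299 cent [ 0.5242 -0.4027] circ [ 0.5242 -0.4031] 0.0263 bbox [ 0.5239 -0.4029]
blue 240 cent [ 0.5319 -0.2079] circ [ 0.5324 -0.208 ] 0.0241 bbox [ 0.5322 -0.2075]
white 179 cent [ 0.563  -0.1643] circ [ 0.5635 -0.1635] 0.021 bbox [ 0.5637 -0.1636]
 t 13.2 tcp [ 0.1477 -0.6073  0.2317] F [-0.9  0.5 -0.4] w 0.0854 g 0.0
```

```bash
python3 - <<'E'
from h import *
out=[]
for c in("top","scene"):
    A=np.mean([vision.grab_frame(c)[0].astype(float) for _ in range(4)],0).astype(np.uint8); np.save(f"avg_{c}.npy",A)
    i=vision.camera_info(c);K,R,t=map(np.array,(i["mtx"],i["R"],i["t"]))
    pr=lambda X:(lambda p:p[:2]/p[2])(K@(R@np.array(X)+t))
    for P,rr,z in ((CR,.027,.060),(BLUE,.024,.056)):
        u,v=np.round(pr([*P,z])).astype(int); S=14
        cr=cv2.resize(A[v-26:v+26,u-26:u+26],None,fx=7.6,fy=5.6,interpolation=cv2.INTER_CUBIC)
        circ=[(rr,z,(0,255,0)),(.033,.004,(255,255,0))] if P is CR else [(rr,z,(0,255,0))]
        for r,zz,col in circ:
            pts=np.array([(pr([P[0]+r*np.cos(a),P[1]+r*np.sin(a),zz])-[u-26,v-26]+.5)*[7.6,5.6] for a in np.linspace(0,6.3,60)])
            cv2.polylines(cr,[pts.round().astype(np.int32)],True,col,1)
        out.append(cr)
cv2.imwrite("pics/z1.png",np.vstack([np.hstack(out[:2]),np.hstack(out[2:])]))
E
```

```text
(no output)
```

View pics/z1.png

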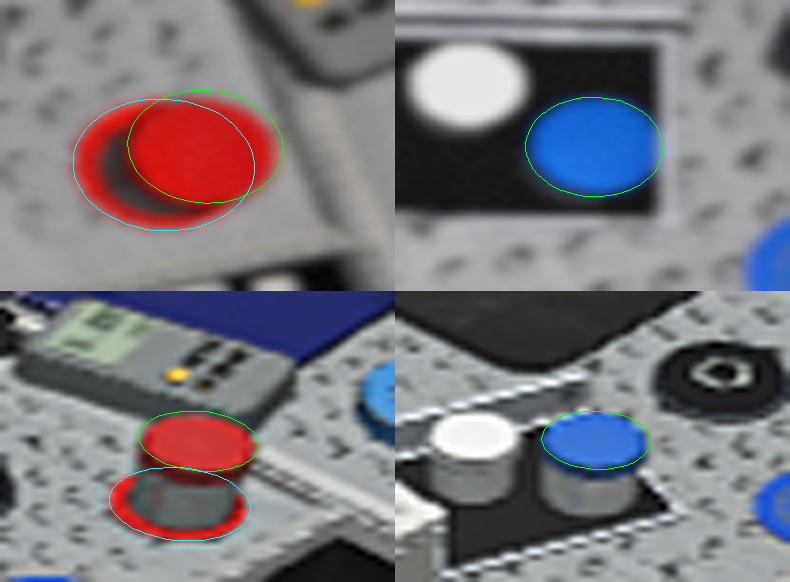

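```bash
cat > fit.py <<'E'
from h import *
from scipy.optimize import minimize
def proj(c,X):
    i=vision.camera_info(c);K,R,t=map(np.array,(i["mtx"],i["R"],i["t"])); p=(K@(R@X.T+t[:,None])); return (p[:2]/p[2]).T
a=np.linspace(0,2*np.pi,64,endpoint=False); S=8
def fit(c,I,col,xy,z,r,h,D=None,pad=26):
    hh,s,v=[cv2.cvtColor(I,cv2.COLOR_BGR2HSV)[...,k].astype(int) for k in range(3)]
    u0,v0=np.round(proj(c,np.array([[*xy,z]]))[0]).astype(int)-pad
    big=cv2.resize(I[v0:v0+2*pad,u0:u0+2*pad],None,fx=S,fy=S,interpolation=cv2.INTER_CUBIC)
    B,G,R=[big[...,k].astype(float) for k in range(3)]
    m={"red":(R-(B+G)/2>55),"blue":(B-R>60),"white":(np.minimum(np.minimum(B,G),R)>125)}[col].astype(np.uint8)
    if D is not None:
        Z=cv2.resize((world(c,D)[...,2]>z-.02).astype(np.float32)[v0:v0+2*pad,u0:u0+2*pad],None,fx=S,fy=S)>.5; m&=cv2.dilate(Z.astype(np.uint8),np.ones((5,5)))
    k,l,s_,ce=cv2.connectedComponentsWithStats(m); cpt=l[pad*S,pad*S]; m=l==(cpt or 1+np.argmax(s_[1:,4]))
    def ren(p):
        pts=[]
        for zz in ((z,z-h) if h else (z,)): pts.append(np.stack([p[0]+r*np.cos(a),p[1]+r*np.sin(a),0*a+zz],1))
        q_=((proj(c,np.vstack(pts))-[u0,v0]+.5)*S-.5).astype(np.float32); hu=cv2.convexHull(q_)
        o=np.zeros(m.shape,np.uint8); cv2.fillPoly(o,[np.round(hu*16).astype(np.int32)],1,shift=4); return o>0
    f=lambda p:1-(ren(p)&m).sum()/(ren(p)|m).sum()
    b=minimize(f,np.array(xy),method="Nelder-Mead",options=dict(initial_simplex=np.array([xy,[xy[0]+.004,xy[1]],[xy[0],xy[1]+.004]]),xatol=1e-5))
    return b.x.round(4),round(1-b.fun,3)
E
python3 - <<'E'
from fit import *
for c in("top","scene"):
    I0=np.load(c+"I.npy"); A=np.load(f"avg_{c}.npy"); D=vision.grab_frame(c)[1]
    print(c)
    for h in(.003,.008,.013): 
        print("h",h,"red0",fit(c,I0,"red",RED,.062,.027,h),"blue0",fit(c,I0,"blue",BLUE,.056,.024,h),"blue",fit(c,A,"blue",BLUE,.056,.024,h),"red@CR",fit(c,A,"red",CR,.060,.027,h,D))
    print("CR0",fit(c,I0,"red",CR,.004,.033,0),"CB0",fit(c,I0,"blue",CB,.004,.033,0),"CB",fit(c,A,"blue",CB,.004,.033,0),"wh0",fit(c,I0,"white",WHITE,.051,.021,.005),fit(c,A,"white",WHITE,.051,.021,.005))
E
```

```text
top
h 0.003 red0 (array([ 0.5364, -0.117 ]), np.float64(0.965)) blue0 (array([ 0.5325, -0.2072]), np.float64(0.966)) blue (array([ 0.5325, -0.2072]), np.float64(0.968)) red@CR (array([ 0.5248, -0.403 ]), np.float64(0.965))
h 0.008 red0 (array([ 0.5368, -0.117 ]), np.float64(0.978)) blue0 (array([ 0.5327, -0.2077]), np.float64(0.96)) blue (array([ 0.5325, -0.2077]), np.float64(0.962)) red@CR (array([ 0.5247, -0.4033]), np.float64(0.938))
h 0.013 red0 (array([ 0.5371, -0.1171]), np.float64(0.98)) blue0 (array([ 0.5327, -0.2077]), np.float64(0.945)) blue (array([ 0.5327, -0.2076]), np.float64(0.947)) red@CR (array([ 0.5247, -0.4034]), np.float64(0.912))
CR0 (array([ 0.5276, -0.4052]), np.float64(0.96)) CB0 (array([ 0.4746, -0.2985]), np.float64(0.971)) CB (array([ 0.4746, -0.2985]), np.float64(0.971)) wh0 (array([ 0.5647, -0.1637]), np.float64(0.574)) (array([ 0.5645, -0.1635]), np.float64(0.574))
scene
h 0.003 red0 (array([ 0.5394, -0.1234]), np.float64(0.569)) blue0 (array([ 0.5312, -0.2055]), np.float64(0.898)) blue (array([ 0.5311, -0.2056]), np.float64(0.901)) red@CR (array([ 0.5236, -0.4008]), np.float64(0.892))
h 0.008 red0 (array([ 0.5431, -0.1268]), np.float64(0.521)) blue0 (array([ 0.5329, -0.2069]), np.float64(0.812)) blue (array([ 0.533, -0.207]), np.float64(0.813)) red@CR (array([ 0.5247, -0.4026]), np.float64(0.854))
h 0.013 red0 (array([ 0.5468, -0.1285]), np.float64(0.481)) blue0 (array([ 0.5376, -0.2094]), np.float64(0.741)) blue (array([ 0.5376, -0.2094]), np.float64(0.743)) red@CR (array([ 0.5282, -0.4051]), np.float64(0.779))
CR0 (array([ 0.5275, -0.4032]), np.float64(0.971)) CB0 (array([ 0.4744, -0.2976]), np.float64(0.957)) CB (array([ 0.4744, -0.2976]), np.float64(0.957)) wh0 (array([ 0.5676, -0.1653]), np.float64(0.081)) (array([ 0.5672, -0.1647]), np.float64(0.08))
```

Both cameras put the red pot about 2.8 mm short in x and 1.5 mm off in y, so the robot-to-camera offset is about +2.8 mm in x. I'll nudge red onto the coaster's centre and then park blue with the correction.

```bash
cat >> h.py <<'E'
DX=np.array([.0028,0])
CRr=np.array([.5276+.0028,-.4058]); REDr=np.array([.5367+.0028,-.1167])
BLUEr=np.array([.5325,-.2072])+DX; CBr=np.array([.4746,-.2982])+DX
E
python3 - <<'E'
from h import *
a=np.array([.5276,-.4043])
ctrl.movep(np.array([*a,.15]),QX); go(a,.07); go(a,.0248,.1); ctrl.pause(.1); ctrl.close_gripper(40); st("regrip")
go(a,.032,.05); go(CRr,.032,.03); go(CRr,.0248,.05); ctrl.pause(.25); ctrl.ungrasp(); go(CRr,.07); go(CRr,.15)
go(BLUEr,.15,.3); go(BLUEr,.06); go(BLUEr,.021,.1); ctrl.pause(.1); st("blue"); ctrl.close_gripper(40); st("grip")
carry(BLUEr,CBr,.021,.0198)
ctrl.set_joints(S0); st()
for c in("top","scene"):
    I,D=vision.grab_frame(c); np.save(c+"I1.npy",I); np.save(c+"D1.npy",D)
E
python3 - <<'E'
from fit import *
for c in("top","scene"):
    I=np.load(c+"I1.npy");D=np.load(c+"D1.npy")
    print(c,"red",fit(c,I,"red",CR,.060,.027,.003,D),"blue",fit(c,I,"blue",CB,.054,.024,.003,D))
lid("white",WHITE,.051,.035)
A=np.load("topI1.npy"); cv2.imwrite("pics/p3.png",cv2.resize(A[100:280,230:450],None,fx=3.6,fy=3.3,interpolation=cv2.INTER_CUBIC))
E
```

```text
regrip t 16.9 tcp [ 0.5278 -0.4045  0.0255] F [-1.7  0.4  5.7] w 0.0531 g 41.6
blue t 21.2 tcp [ 0.536  -0.2073  0.0219] F [0.4 0.4 0.2] w 0.0856 g 0.0
grip t 21.6 tcp [ 0.5354 -0.2073  0.0215] F [-2.4 -0.8  5.2] w 0.0468 g 40.5
placed t 24.2 tcp [ 0.4773 -0.2982  0.0198] F [ 1.2 -0.4 -2. ] w 0.0467 g 41.3
open t 24.7 tcp [ 0.4775 -0.2982  0.0199] F [ 0.1  0.9 -0.4] w 0.0852 g 0.0
 t 27.2 tcp [ 0.1486 -0.6068  0.2314] F [0.7 0.1 0.1] w 0.0851 g 0.0
top red (array([ 0.5274, -0.4048]), np.float64(0.964)) blue (array([ 0.4742, -0.2983]), np.float64(0.954))
scene red (array([ 0.5262, -0.4032]), np.float64(0.885)) blue (array([ 0.4732, -0.2956]), np.float64(0.864))
white 178 cent [ 0.5631 -0.1644] circ [ 0.5636 -0.1642] 0.0209 bbox [ 0.5637 -0.1636]
```

View pics/p3.png

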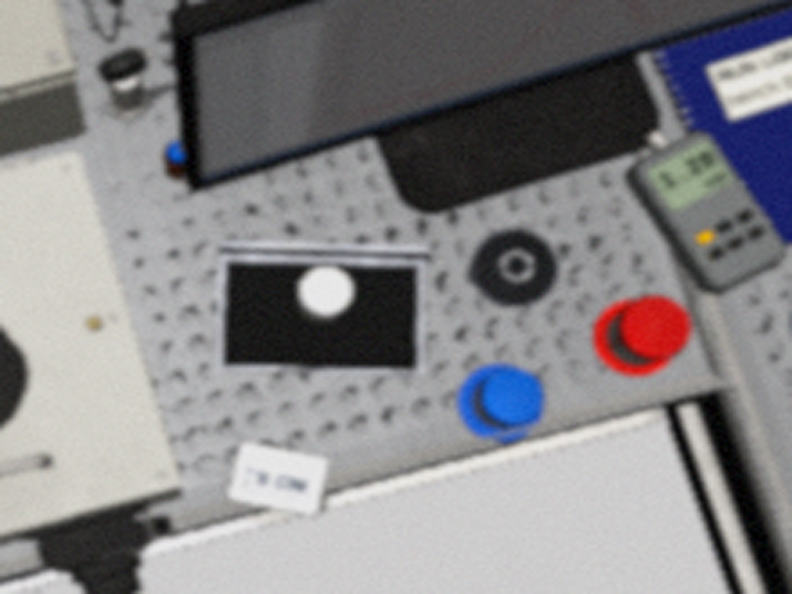

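Both pots are centred on their coasters, and white hasn't moved. Next, the white pot goes to the stage.

```bash
python3 - <<'E'
from h import *
A=np.load("topI1.npy").astype(int)
u,v=373,180; sub=A[v-6:v+7,u-6:u+7].min(-1); w=np.clip(sub-sub.min()-40,0,None); m=np.ones(A.shape[:2],bool); 
P=plane(m,.012).reshape(*m.shape,3); print("ring",(P[v-6:v+7,u-6:u+7,:2]*w[...,None]).sum((0,1))/w.sum())
g=(A.max(-1)<75)&(np.hypot(P[...,0]-.588,P[...,1]+.314)<.045); p=P[g][:,:2]; print("dark",p.mean(0),cv2.minEnclosingCircle(p.astype(np.float32)),(p.min(0)+p.max(0))/2)
I=np.load("sceneI1.npy").astype(int)
P=plane(m,.012,"scene").reshape(*m.shape,3)
g=(I.max(-1)<75)&(np.hypot(P[...,0]-.588,P[...,1]+.314)<.045); p=P[g][:,:2]; print("scene dark",p.mean(0),cv2.minEnclosingCircle(p.astype(np.float32)),(p.min(0)+p.max(0))/2)
Wr=np.array([.5637,-.1640])+DX
ctrl.movep(np.array([*CB,.2]),QY); go(Wr,.17); go(Wr,.06); go(Wr,.017,.1); ctrl.pause(.1); st("at"); ctrl.close_gripper(40); st("grip"); go(Wr,.05,.1); st("up")
E
```

```text
ring [ 0.58884575 -0.31538038]
dark [ 0.58699318 -0.31197841] ((0.5879502296447754, -0.31149551272392273), 0.032347671687603) [ 0.58795836 -0.31149551]
scene dark [ 0.58166842 -0.30848093] ((0.5838459134101868, -0.3099859058856964), 0.03805975243449211) [ 0.5823502  -0.30957833]
at t 31.1 tcp [ 0.5672 -0.1641  0.018 ] F [ 0.3 -0.1 -0.7] w 0.0853 g 0.0
grip t 31.5 tcp [ 0.5667 -0.1641  0.0174] F [-0.8 -0.4  5.4] w 0.0409 g 40.0
up t 32.0 tcp [ 0.5665 -0.1641  0.05  ] F [-1.   0.5 -0.7] w 0.0409 g 40.4
```

```bash
python3 - <<'E'
from h import *
STr=np.array([.5884,-.3150])+DX; Wr=np.array([.5637,-.1640])+DX
carry(Wr,STr,.017,.0238)
go(CB,.2); ctrl.set_joints(S0)
for c in("top","scene"):
    I,D=vision.grab_frame(c); np.save(c+"I2.npy",I)
    i=vision.camera_info(c);K,R,t=map(np.array,(i["mtx"],i["R"],i["t"]))
    pr=lambda X:(lambda p:p[:2]/p[2])(K@(R@np.array(X)+t))
    u,v=np.round(pr([.588,-.315,.03])).astype(int)
    cr=cv2.resize(I[v-22:v+22,u-22:u+22],None,fx=9,fy=9,interpolation=cv2.INTER_CUBIC)
    for r,z,col in((.021,.057,(0,255,0)),(.034,.001,(255,255,0)),(.031,.012,(0,255,255))):
        pts=np.array([(pr([.5884+r*np.cos(a),-.315+r*np.sin(a),z])-[u-22,v-22]+.5)*9 for a in np.linspace(0,6.3,60)])
        cv2.polylines(cr,[pts.round().astype(np.int32)],True,col,1)
    cv2.imwrite(f"_{c}.png",cr)
cv2.imwrite("pics/s1.png",np.hstack([cv2.imread("_top.png"),cv2.imread("_scene.png")]))
lid("white",[.588,-.315],.057,.035); st()
E
```

```text
placed t 34.6 tcp [ 0.5911 -0.315   0.0237] F [-0.5 -0.6 -0.3] w 0.0408 g 40.5
open t 35.1 tcp [ 0.5912 -0.315   0.0238] F [ 0.2 -0.3  0.5] w 0.0851 g 0.0
white 184 cent [ 0.5879 -0.3141] circ [ 0.5883 -0.3142] 0.0211 bbox [ 0.5883 -0.3137]
 t 38.4 tcp [ 0.1479 -0.6072  0.2317] F [-0.2  0.1  0.7] w 0.0857 g 0.0
```

View pics/s1.png

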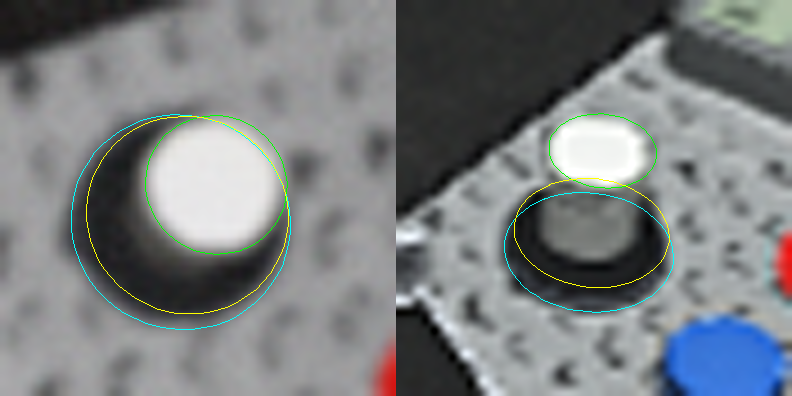

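White stands centred on the stage, within about 1 mm in the top view. Now I'll return red and blue.

```bash
python3 - <<'E'
from h import *
def pick(p,z): go(p,.07); go(p,z,.1); ctrl.pause(.1); ctrl.close_gripper(40); st("grip")
ctrl.movep(np.array([*CRr,.15]),QX); pick(CRr,.0248); carry(CRr,REDr,0,.0266)
go(CBr,.15,.3); pick(CBr,.0198); carry(CBr,BLUEr,0,.0218)
go(CB,.2); ctrl.set_joints(S0); st()
for c in("top","scene"):
    I,D=vision.grab_frame(c); np.save(c+"I3.npy",I)
E
python3 - <<'E'
from fit import *
for k in ("I","I3"):
    A=np.load("top"+k+".npy"); B=np.load("scene"+k+".npy")
    print(fit("top",A,"red",RED,.062,.027,.008),fit("top",A,"blue",BLUE,.056,.024,.003),fit("scene",B,"blue",BLUE,.056,.024,.003))
lid("white",[.588,-.315],.057,.035)
cv2.imwrite("pics/e.png",cv2.resize(np.load("topI3.npy")[100:280,230:450],None,fx=3.6,fy=3.3,interpolation=cv2.INTER_CUBIC))
E
```

```text
grip t 41.6 tcp [ 0.5306 -0.406   0.0255] F [-0.8  0.4  5.9] w 0.053 g 41.5
placed t 44.9 tcp [ 0.5402 -0.1171  0.0274] F [-0.6 -0.5  6.8] w 0.0526 g 42.6
open t 45.3 tcp [ 0.5394 -0.1166  0.0264] F [-0.9 -0.6 -0.4] w 0.0853 g 0.0
grip t 48.5 tcp [ 0.4775 -0.2983  0.0203] F [-0.6  0.1  6.1] w 0.0469 g 40.5
placed t 51.1 tcp [ 0.5357 -0.2076  0.0223] F [-1.6 -0.4  5.8] w 0.0467 g 41.8
open t 51.6 tcp [ 0.5353 -0.2071  0.0216] F [1.5 0.2 0.1] w 0.0855 g 0.0
 t 54.7 tcp [ 0.1487 -0.6068  0.2316] F [ 0.4  0.2 -0.4] w 0.0854 g 0.0
(array([ 0.5368, -0.117 ]), np.float64(0.978)) (array([ 0.5325, -0.2072]), np.float64(0.966)) (array([ 0.5312, -0.2055]), np.float64(0.898))
(array([ 0.5377, -0.1174]), np.float64(0.976)) (array([ 0.533 , -0.2074]), np.float64(0.968)) (array([ 0.5321, -0.2062]), np.float64(0.892))
white 186 cent [ 0.5879 -0.3144] circ [ 0.5882 -0.316 ] 0.0219 bbox [ 0.5883 -0.3138]
```

View pics/e.png

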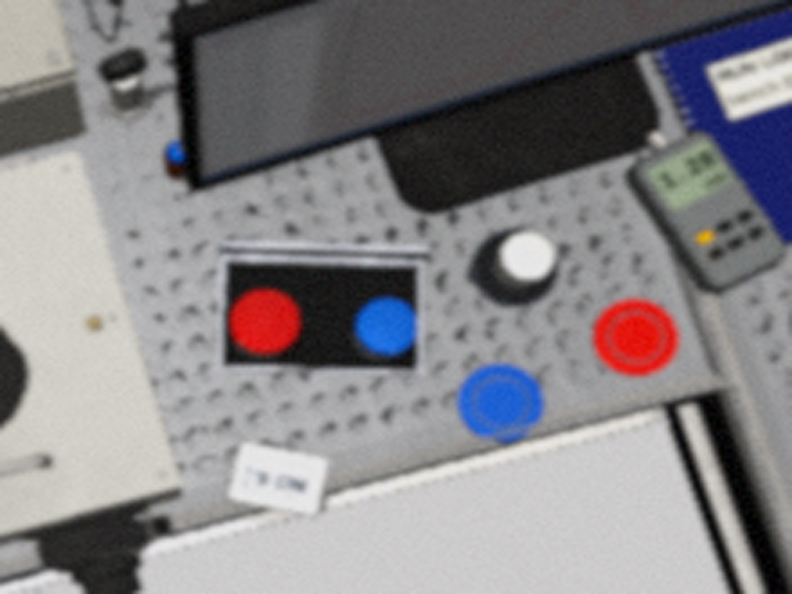

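The final view shows red at crop (265,322) and blue at (386,326), each within 1 mm of its first spot. White is on the stage at (528,256), and the filter case and vial haven't moved.

```bash
python3 -c "
from h import *
print(ticket.close_job())"
```

```text
the job is handed in; nothing more can be done
None
```

The job is handed in: the white pot stands within about 1 mm of the stage centre, the red and blue pots are back within about 1 mm of where they started, and the filter case and amber vial were left undisturbed.

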